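# Reset the tripped slide warmer

## Robot

A 6-joint arm with a two-finger parallel gripper is mounted at the origin on the work surface. World frame = base frame: x ahead of the robot, y to its left, z up, the work surface at z = 0. Lengths are in m, angles in rad, forces in N, time in s.
With the tool pointing down it reaches from about 0.35 to 0.775 m from the base axis. Payload 7.3 kg.
Tool frame: the origin (TCP) lies at the very end of the fingers, on their centre line; the grasp point (between the pads) lies 19 mm behind it (robot.hold_point_z is the distance from the TCP to the grasp point, in m); z points along the fingers, y is the direction in which the jaws open and shut (so a half turn about z gives the same grasp; the last joint's range is limited). The gripper opens to 92 mm and grips with 3 to 60 N. Pads are 19 mm wide; open, the fingers measure 130 mm over their backs; the gripper's body (75 mm by 190 mm) begins 47 mm behind the grasp point.
Start: joints at [-1.475, 0.342, 1.524, -0, 1.275, -0.146], TCP at [0.126, -0.51, 0.227] pointing down, gripper open.
Joint ranges: [-2.53, 2.53], [-0.77, 2.02], [0.04, 2.7], [-1, 4.14], [0.28, 2.66], [-3.11, 3.11]. Speed limits (rad/s): [2.57, 2.57, 3.14, 3.14, 3.14, 3.14].

## Interface

Orientations are given as [roll, pitch, yaw] about the fixed x, y, z axes, in that order (R = Rz(yaw) Ry(pitch) Rx(roll)).
In Python, from cell import monitor, viewer, robot gives the robot as it stands.
- The arm moves only by the tool move_arm, never from a script. Its argument "deltas" is a list of rows, each an object of numbers: "x", "y", "z": the shift along the tool's x, y, z in m; "wx", "wy", "wz": the turn, a rotation vector about the tool's x, y, z in degrees; "hand": the opening, from 0 (shut) to 1 (fully open). In form: [{"x": .., "y": .., "z": .., "wx": .., "wy": .., "wz": .., "hand": ..}, ...]. A call has 1 to 8 rows; each row is the pose to reach, as a shift and turn from the pose commanded when the call began, along the tool's axes at that moment; what a row does not reach only later rows make up. A row lasts 1/8 s, in which the tool goes at most 62.5 mm and 10.7 degrees, less where a joint would pass 70% of its speed; a pose out of reach is approached as far as the arm can. A call with a gripper value outside its range is refused whole. The fingers move at their own pace and stop on an object; "grip_force" is the grip in N (left out, the last holds). Time passes only in rows, so rows that repeat a pose let the fingers close. It gives the time, the measured TCP pose, the force and the opening at its end, in the units of the state.
- monitor.observe(): the state, without advancing time (a new reading comes with each control period).
- viewer.read_camera(name): name is "scene" or "top" or "wrist"; returns the picture (384x512x3 uint8, red, green, blue); there is no depth.
- viewer.camera_params(name): a dict with "camera_matrix" (3x3 intrinsics, pixels), "R" (3x3) and "t" (3): a world point X has camera coordinates R X + t. Camera axes: x right, y down, z forward; pixel columns grow to the right and rows downward; lengths in m; the calibration is good to about 2 mm. A picture is of the moment at which its call begins: read the wrist's pose just before it. camera_params takes no time and is no camera call; for the wrist camera it gives the pose at the moment of the call.
- robot.hand_in(): hands the job in, once; it reports no verdict.
The state is a dict: "time": time; "qpos": joint angles; "qvel": joint speeds; "joint_efforts": joint torques, N m; "tool_pos": TCP position; "tool_rot": TCP orientation; "contact_force": force on the tool from outside, world axes, zero at the start; "torque": the same for the moment, N m; "opening": finger opening in m.
Only numpy, scipy, OpenCV 4.12 (cv2) and the standard library are available. Lean on these libraries where they do the work, as an engineer would, in place of code of your own. Each camera call takes 0.05 s, during which the arm holds its last target. There are 200 camera calls.

## Task

The slide-warming plate has cut out because its over-temperature limiter tripped. Take the blue-handled blunt seeker from the instrument block, feel with its tip along the floor of the slot in the warmer's control deck until it drops into the hidden reset hole, and push the reset pin there fully home. Then put the seeker back in its empty hole in the block, upright and seated, without disturbing the other instruments, the slide box or the glassware.

Things in the scene. Friction and masses are not known exactly. Their poses are not given: they have to be found in the camera images.
- heater: Slide-warming plate, fixed: a pale grey box 260 mm (x) by 340 mm (y) on rubber feet; origin at the centre of its underside, on the table; z up. Its rear half (+x) carries a black heated plate, 78 mm high, with glass slides on it; its front part (-x, towards the robot) is a flat control deck 70 mm high with a display, keys and the limiter slot.
- slot (a point): Middle of the floor of the limiter slot in the control deck; axes as the heater's. The slot runs 80 mm along the heater's y. Its floor, a flat rigid fixed black strip, is 11 mm wide, 66 mm above the table and 4 mm below the deck; its long sides are 45-degree aluminium bevels that open to 19 mm at the deck. Somewhere in the floor is the reset hole (see reset_pin); there is no other hollow.
- reset_pin (a joint): Travel (m) of the limiter's reset pin down its hole: 0 tripped, top 4 mm below the slot floor; 0.005 home on a hard stop. About 4 N moves it; it stays where it is pushed. Pin 7 mm, hole 8 mm across, both black. The hole is on the floor's centre line, but the limiter is clamped by hand along the slot: its centre may be anywhere within 28 mm of the slot's middle, either way along y.
- seeker: Blunt seeker (dissecting probe), loose, about 45 g, standing handle up in the block. Square blue handle 14 by 14 mm, faces along its x and y, top 72 mm above the origin. Below it a round steel ferrule, 20 mm across, 4 mm thick, rests on the block; origin: centre of the ferrule's underside, z up the handle. A steel shaft 5 mm thick runs 50 mm down from the origin to the round tip.
- seeker_tip (a point): End of the seeker's rounded steel tip, 50 mm below the seeker's origin on its axis.
- stand: Instrument block, fixed, brown wood, 150 mm (x) by 46 mm (y) by 58 mm high; origin at the centre of its underside. Three upright through holes, 11 mm across, in a row along its x, 45 mm apart. Each of the three instruments stands in one of them, in any order, the seeker's axes along the block's.
- stand_hole0 (a point): Mouth of the block's hole at its -x end, centre, level with the block's top (58 mm above the table).
- stand_hole1 (a point): Mouth of the block's middle hole, centre, level with the block's top.
- stand_hole2 (a point): Mouth of the block's hole at its +x end, centre, level with the block's top.
- needle: Mounted needle, a loose bystander in the block: round white handle 15 mm thick with its top 72 mm above the origin; origin at the centre of the underside of its ferrule, which rests on the block.
- spatula: Small spatula, a loose bystander in the block: round yellow handle 15 mm thick with its top 72 mm above the origin; origin at the centre of the underside of its ferrule, which rests on the block.
- slide_box: Closed dark slide box, a loose bystander, 100 mm (x) by 85 mm (y), 35 mm high; origin at the centre of its underside.
- petri: Glass petri dish with lid, a loose bystander, 90 mm across, 16 mm high; origin at the centre of its underside.
- stain: Amber stain bottle, a loose bystander, 44 mm across, 95 mm high; origin at the centre of its underside.
- beaker: Empty glass beaker, a loose bystander, 66 mm across, 88 mm high; origin at the centre of its underside.

How it is judged:
By the outcome, as a careful person would: the job done as asked, in the order asked, and still so for the second after the job is handed in, with the robot touching nothing.
It also fails if it takes over 51 s, if anything falls off the work surface, if the arm or the gripper's body presses on something with over 40 N, if the wrist force passes 120 N, or if a joint passes its speed limit or range.

## Working session

There is one attempt and no reset: what is moved stays moved. The work goes in short steps, Python scripts to look and compute and a tool call to move; the robot and the scene stay as the last step left them, time stands still between calls to the robot, and variables do not carry over. Pictures are saved under pics/ and viewed, about 8 in all and at most 12, crops included, and the job is handed in when it is done.

Besides the shell and the picture viewer there is one more tool, called by a JSON object that holds its "method" and its "body", one argument or row to a line. move_arm: Moves the arm, as the interface text tells. Its arguments: {"type":"object","properties":{"deltas":{"type":"array","items":{"type":"object","properties":{"x":{"type":"number"},"y":{"type":"number"},"z":{"type":"number"},"wx":{"type":"number"},"wy":{"type":"number"},"wz":{"type":"number"},"hand":{"type":"number"}}}},"grip_force":{"type":"number"}},"required":["deltas"]}

```bash
mkdir -p pics; ls; cat > h.py <<'E'
import numpy as np,cv2
from cell import monitor,viewer,robot
def snap(cam,name):
    p=viewer.camera_params(cam); im=viewer.read_camera(cam)
    cv2.imwrite(f'pics/{name}.png',im[:,:,::-1]); return im,p
def ray(p,u,v,z):
    K,R,t=map(np.array,(p['camera_matrix'],p['R'],p['t']))
    d=R.T@np.linalg.solve(K,[u,v,1.]); c=-R.T@t
    return c+d*(z-c[2])/d[2]
def proj(p,X):
    q=np.array(p['camera_matrix'])@(np.array(p['R'])@np.array(X)+np.array(p['t'])); return q[:2]/q[2]
E
python3 - <<'E'
from h import *
a,p=snap('scene','s0'); b,q=snap('top','t0'); 
cv2.imwrite('pics/st0.png',cv2.resize(np.vstack([a,b])[:,:,::-1],None,fx=.78,fy=.78))
cv2.imwrite('pics/T.png',cv2.resize(b[:,:,::-1],(800,600)))
cv2.imwrite('pics/S.png',cv2.resize(a[:,:,::-1],(800,600)))
for r in(p,q): print(-np.array(r['R']).T@r['t'])
s=monitor.observe(); print(s['tool_pos'],s['tool_rot'],s['contact_force'],s['time'])
E
```

```text
pics
[1.4889381  0.15986493 0.83296039]
[ 0.38045327 -0.01154081  1.52635192]
[ 0.12568947 -0.50936945  0.22611655] [-3.14023163e+00 -1.76673929e-04  2.41780133e-01] [ 0.18178392 -0.22175401 -0.01766611] 0.1
```

View pics/T.png

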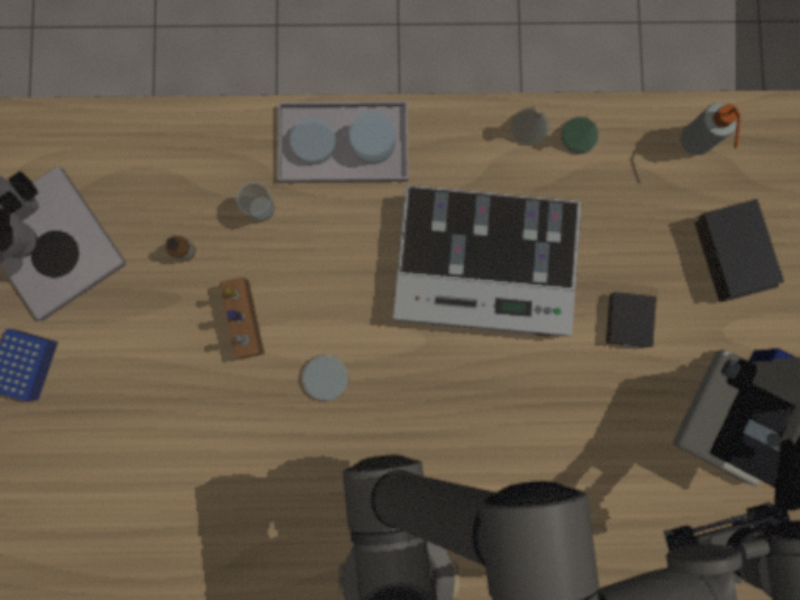

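View pics/S.png

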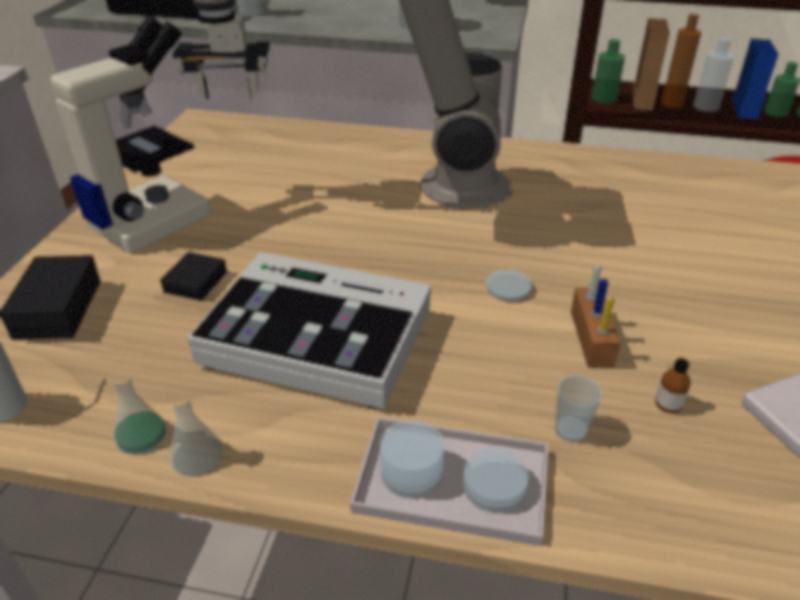

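Top view: the block is at about (240,318) of 800x600 with blue in the middle hole, yellow at +x and white at -x. The limiter slot is the dark strip at (455,301), and the green display is at (513,307).

```bash
python3 - <<'E'
from h import *
p=viewer.camera_params('top'); im=cv2.imread('pics/t0.png'); hsv=cv2.cvtColor(im,cv2.COLOR_BGR2HSV)
k=.64
for n,u,v,z in [('deckL',395,320,.07),('deckR',573,334,.07),('slot',455,301,.066),('slotL',436,299,.07),('slotR',476,304,.07),('petri',325,378,.016),('stain',178,247,.095),('slidebox',631,320,.035),('backL',409,188,.078),('backR',579,202,.078)]:
    print(n,ray(p,u*k,v*k,z).round(4))
s=im[160:240,125:180];h=hsv[160:240,125:180]
m=((h[...,0]>110)&(h[...,0]<130)&(h[...,1]>120)).astype(np.uint8)
ys,xs=np.nonzero(m);print('blue',len(xs),xs.mean()+125,ys.mean()+160, ray(p,xs.mean()+125,ys.mean()+160,.12))
b=((h[...,0]<14)&(h[...,1]>110)&(h[...,2]>60)).astype(np.uint8)
c=max(cv2.findContours(b,0,2)[0],key=cv2.contourArea); r=cv2.minAreaRect(c);print(r)
print([ray(p,x+125,y+160,.058).round(4) for x,y in cv2.boxPoints(r)])
pw=viewer.camera_params('wrist');s=monitor.observe();print('wristcam',-np.array(pw['R']).T@pw['t'],s['tool_pos'],pw['R'],pw['camera_matrix'])
E
```

```text
deckL [ 0.4939 -0.0013  0.07  ]
deckR [ 0.4621 -0.3384  0.07  ]
slot [ 0.5288 -0.1162  0.066 ]
slotL [ 0.5327 -0.0798  0.07  ]
slotR [ 0.522  -0.1557  0.07  ]
petri [0.387  0.1369 0.016 ]
stain [0.6353 0.4033 0.095 ]
slidebox [ 0.4896 -0.4606  0.035 ]
backL [ 0.747  -0.0318  0.078 ]
backR [ 0.7152 -0.3581  0.078 ]
blue 0 nan nan [nan nan nan]
((26.476469039916992, 35.89411926269531), (9.978801727294922, 14.642807960510254), 77.47119140625)
[array([0.5363, 0.3251, 0.058 ]), array([0.5452, 0.2827, 0.058 ]), array([0.5159, 0.276 , 0.058 ]), array([0.507 , 0.3184, 0.058 ])]
wristcam [ 0.2015001  -0.49134048  0.3846958 ] [ 0.12568947 -0.50936945  0.22611655] [[ 0.23899409 -0.97101857 -0.0021829 ]
 [-0.92930649 -0.22937828  0.28943919]
 [-0.28155154 -0.06714567 -0.95719391]] [[273.6362968    0.         254.25073475]
 [  0.         273.6362968  190.27136553]
 [  0.           0.           1.        ]]<stdin>:8: RuntimeWarning: Mean of empty slice.
  ret = ret.dtype.type(ret / rcount)
```

{"method": "move_arm", "body": {
  "deltas": [
    {"x": 0.03, "y": -0.04},
    {"x": 0.07, "y": -0.08},
    {"x": 0.11, "y": -0.12},
    {"x": 0.15, "y": -0.16},
    {"x": 0.2, "y": -0.19, "z": 0.01},
    {"x": 0.25, "y": -0.22, "z": 0.02},
    {"x": 0.3, "y": -0.25, "z": 0.03},
    {"x": 0.34, "y": -0.28, "z": 0.05}
  ]
}}

```text
schema error: expected keys x, y, z, wx, wy, wz, hand
```

{"method": "move_arm", "body": {
  "deltas": [
    {"x": 0.04, "y": -0.02, "z": 0.01},
    {"x": 0.08, "y": -0.03, "z": 0.016},
    {"x": 0.08, "y": -0.03, "z": 0.016},
    {"x": 0.08, "y": -0.03, "z": 0.016}
  ]
}}

```text
schema error: expected keys x, y, z, wx, wy, wz, hand
```

```bash
python3 - <<'E'
from h import *
a,p=snap('wrist','w1')
cv2.imwrite('pics/w1b.png',cv2.resize(a[:,:,::-1],(800,600)))
np.save('w1.npy',p,allow_pickle=True)
s=monitor.observe(); print(s['tool_pos'],s['tool_rot'],s['contact_force'],s['time'])
E
```

```text
[ 0.12569632 -0.50944099  0.22622599] [-3.14051344e+00 -1.60225831e-04  2.41771711e-01] [-0.03743762  0.62629747  0.19869784] 0.15
```

View pics/w1b.png

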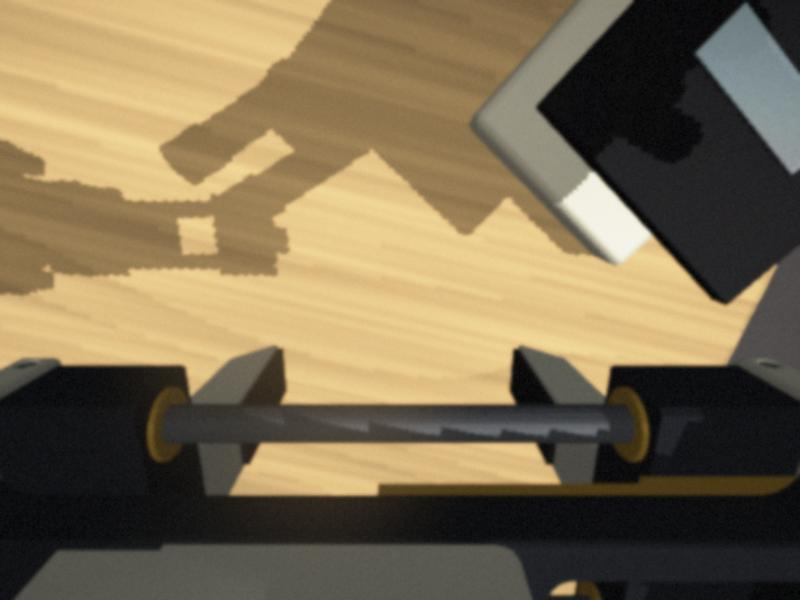

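The picture is of the start pose because the moves were refused: every row needs all seven keys. I'm resending them in full.

{"method": "move_arm", "body": {
  "deltas": [
    {"x": 0.03, "y": -0.04, "z": 0, "wx": 0, "wy": 0, "wz": 0, "hand": 1},
    {"x": 0.07, "y": -0.08, "z": 0, "wx": 0, "wy": 0, "wz": 0, "hand": 1},
    {"x": 0.11, "y": -0.12, "z": 0, "wx": 0, "wy": 0, "wz": 0, "hand": 1},
    {"x": 0.15, "y": -0.16, "z": 0, "wx": 0, "wy": 0, "wz": 0, "hand": 1},
    {"x": 0.2, "y": -0.19, "z": 0.01, "wx": 0, "wy": 0, "wz": 0, "hand": 1},
    {"x": 0.25, "y": -0.22, "z": 0.02, "wx": 0, "wy": 0, "wz": 0, "hand": 1},
    {"x": 0.3, "y": -0.25, "z": 0.03, "wx": 0, "wy": 0, "wz": 0, "hand": 1},
    {"x": 0.34, "y": -0.28, "z": 0.05, "wx": 0, "wy": 0, "wz": 0, "hand": 1}
  ]
}}

```text
time: 1.15
tool_pos: [0.3905, -0.1551, 0.1768]
tool_rot: [3.14, -0.002, 0.242]
contact_force: [0.4, -0.7, -0.3]
opening: 0.0919
```

{"method": "move_arm", "body": {
  "deltas": [
    {"x": 0.04, "y": -0.02, "z": 0.01, "wx": 0, "wy": 0, "wz": 0, "hand": 1},
    {"x": 0.08, "y": -0.03, "z": 0.016, "wx": 0, "wy": 0, "wz": 0, "hand": 1},
    {"x": 0.08, "y": -0.03, "z": 0.016, "wx": 0, "wy": 0, "wz": 0, "hand": 1}
  ]
}}

```text
time: 1.52
tool_pos: [0.4606, -0.1068, 0.1599]
tool_rot: [-3.141, 0.001, 0.245]
contact_force: [-0.7, 0.0, 0.6]
opening: 0.0919
```

```bash
python3 - <<'E'
from h import *
a,p=snap('wrist','w1')
cv2.imwrite('pics/w1b.png',cv2.resize(a[:,:,::-1],(800,600)))
np.save('w1.npy',p,allow_pickle=True)
s=monitor.observe(); print(s['tool_pos'],s['tool_rot'],s['contact_force'],s['time'])
E
```

```text
[ 0.45940307 -0.10744152  0.16005239] [-3.14090410e+00  1.35911109e-03  2.44079497e-01] [-0.4266524  -0.15673146  0.67455789] 1.575
```

View pics/w1b.png

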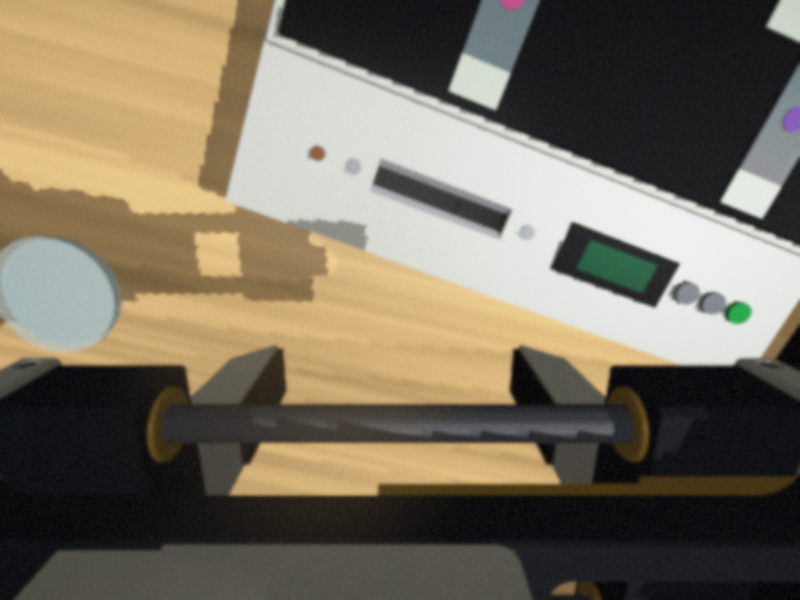

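Wrist picture: the dark floor of the slot runs from about (377,174) to (506,223) on the white deck, with the display at its right. Next I'll move to look at the block and measure both.

{"method": "move_arm", "body": {
  "deltas": [
    {"x": 0.01, "y": -0.05, "z": -0.02, "wx": 0, "wy": 0, "wz": 0, "hand": 1},
    {"x": 0.02, "y": -0.11, "z": -0.04, "wx": 0, "wy": 0, "wz": 0, "hand": 1},
    {"x": 0.03, "y": -0.165, "z": -0.04, "wx": 0, "wy": 0, "wz": 0, "hand": 1},
    {"x": 0.04, "y": -0.22, "z": -0.04, "wx": 0, "wy": 0, "wz": 0, "hand": 1},
    {"x": 0.05, "y": -0.275, "z": -0.04, "wx": 0, "wy": 0, "wz": 0, "hand": 1},
    {"x": 0.07, "y": -0.33, "z": -0.04, "wx": 0, "wy": 0, "wz": 0, "hand": 1},
    {"x": 0.074, "y": -0.38, "z": -0.04, "wx": 0, "wy": 0, "wz": 0, "hand": 1},
    {"x": 0.074, "y": -0.38, "z": -0.04, "wx": 0, "wy": 0, "wz": 0, "hand": 1}
  ]
}}

```text
time: 2.58
tool_pos: [0.4391, 0.28, 0.2006]
tool_rot: [-3.141, 0.001, 0.245]
contact_force: [-0.4, -0.3, 0.2]
opening: 0.0919
```

```bash
python3 - <<'E'
from h import *
a,p=snap('wrist','w2')
cv2.imwrite('pics/w2b.png',cv2.resize(a[:,:,::-1],(800,600)))
np.save('w2.npy',p,allow_pickle=True)
s=monitor.observe(); print(s['tool_pos'],s['tool_rot'],s['contact_force'],s['time'])
p=np.load('w1.npy',allow_pickle=True).item(); im=cv2.imread('pics/w1.png')
y0,x0=95,225
g=cv2.cvtColor(im,cv2.COLOR_BGR2GRAY)[y0:158,x0:335]
for th in (90,110,150):
    c=[c for c in cv2.findContours((g<th).astype(np.uint8),0,1)[0] if cv2.contourArea(c)>300]
    for cc in c:
        r=cv2.minAreaRect(cc); bp=cv2.boxPoints(r)+[x0,y0]
        P=np.array([ray(p,*q,.066 if th<150 else .07) for q in bp]); 
        print(th,r,P.mean(0).round(4)); print(P.round(4)[:,:2].tolist(),np.linalg.norm(P[1]-P[0]).round(4),np.linalg.norm(P[2]-P[1]).round(4))
E
```

```text
[0.43945361 0.2783699  0.20052735] [3.14091337e+00 8.14154363e-04 2.43747022e-01] [ 0.29501266 -0.34008902 -0.41754707] 2.625
90 ((56.8175163269043, 32.25182342529297), (87.31534576416016, 12.388185501098633), 19.98310661315918) [ 0.5256 -0.1168  0.066 ]
[[0.524, -0.0767], [0.5346, -0.0781], [0.5274, -0.1565], [0.5164, -0.156]] 0.0107 0.0787
110 ((56.70609664916992, 32.154876708984375), (87.75977325439453, 13.334348678588867), 20.2248592376709) [ 0.5257 -0.1167  0.066 ]
[[0.5238, -0.0764], [0.5352, -0.0779], [0.5277, -0.1566], [0.5159, -0.1561]] 0.0115 0.0791
150 ((56.925262451171875, 31.394330978393555), (89.17040252685547, 17.44638442993164), 21.03750991821289) [ 0.5265 -0.1163  0.07  ]
[[0.5236, -0.0757], [0.5382, -0.0779], [0.5297, -0.1563], [0.5145, -0.1554]] 0.0148 0.0788
```

View pics/w2b.png

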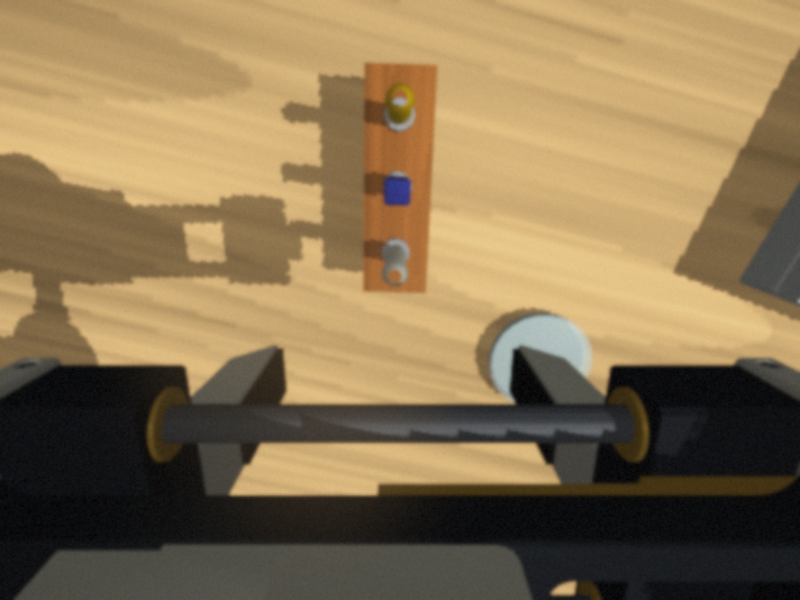

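Wrist picture: the block is nearly aligned with the tool. The blue handle top is at (397,191), yellow behind it at (400,100), white in front at (396,262). I'll measure the handle centre and block yaw.

```bash
python3 - <<'E'
from h import *
p=np.load('w2.npy',allow_pickle=True).item(); im=cv2.imread('pics/w2.png'); h=cv2.cvtColor(im,cv2.COLOR_BGR2HSV)
def big(m): return max(cv2.findContours(m.astype(np.uint8),0,1)[0],key=cv2.contourArea)
b=big((h[...,0]>110)&(h[...,0]<130)&(h[...,1]>120)); r=cv2.minAreaRect(b)
print('blue',r); P=np.array([ray(p,*q,.130) for q in cv2.boxPoints(r)]); print(P.round(4).tolist(),P.mean(0))
x0,y0=215,30
br=np.zeros(h.shape[:2],bool); s=h[y0:195,x0:300]; br[y0:195,x0:300]=(s[...,0]<14)&(s[...,1]>130)
c=big(cv2.morphologyEx(br.astype(np.uint8),cv2.MORPH_CLOSE,np.ones((15,15)))); q=cv2.approxPolyDP(c,6,True)[:,0].astype(float); print(q.tolist())
P=np.array([ray(p,*k,.058) for k in q]);print(P.round(4)[:,:2].tolist(),[np.linalg.norm(P[i]-P[i-1]).round(4) for i in range(len(P))],P.mean(0))
E
```

```text
blue ((254.0, 121.5), (15.0, 14.0), 90.0)
[[0.5084, 0.3031, 0.13], [0.5112, 0.2922, 0.13], [0.4997, 0.2892, 0.13], [0.4969, 0.3003, 0.13]] [0.50405774 0.29619828 0.13      ]
[[275.0, 45.0], [235.0, 43.0], [236.0, 185.0], [270.0, 174.0]]
[[0.5771, 0.2931], [0.5693, 0.332], [0.4273, 0.2984], [0.4492, 0.264]] [np.float64(0.1312), np.float64(0.0396), np.float64(0.1458), np.float64(0.0408)] [0.50573367 0.29687858 0.058     ]
```

```bash
python3 - <<'E'
from h import *
p=np.load('w2.npy',allow_pickle=True).item()
P=np.array([ray(p,u*.64,v*.64,.058) for u,v in [(365,63),(437,65),(427,293),(364,292)]])[:,:2]
print(P.round(4),P.mean(0)); 
for a,b in((0,3),(1,2)):d=P[a]-P[b];print(np.linalg.norm(d),np.arctan2(d[1],d[0]))
for a,b in((0,1),(3,2)):d=P[a]-P[b];print(np.linalg.norm(d),np.arctan2(-d[0],d[1]))
print(monitor.observe()['tool_pos'],monitor.observe()['tool_rot'])
E
```

```text
[[0.5712 0.3338]
 [0.5811 0.2894]
 [0.4348 0.2563]
 [0.4243 0.3013]] [0.50286655 0.29520414]
0.15049723585952549 0.217950800724699
0.1500891962622553 0.22279463474739808
0.04547751451936938 0.2196183055920411
0.04620700767647463 0.22846096469866042
[0.43945361 0.2783699  0.20052735] [3.14091337e+00 8.14154363e-04 2.43747022e-01]
```

{"method": "move_arm", "body": {
  "deltas": [
    {"x": 0.045, "y": 0, "z": 0, "wx": 0, "wy": 0, "wz": 1.3, "hand": 1},
    {"x": 0.066, "y": -0.0005, "z": 0, "wx": 0, "wy": 0, "wz": 1.3, "hand": 1},
    {"x": 0.066, "y": -0.0005, "z": 0.03, "wx": 0, "wy": 0, "wz": 1.3, "hand": 1},
    {"x": 0.066, "y": -0.0005, "z": 0.07, "wx": 0, "wy": 0, "wz": 1.3, "hand": 1},
    {"x": 0.066, "y": -0.0005, "z": 0.105, "wx": 0, "wy": 0, "wz": 1.3, "hand": 1},
    {"x": 0.066, "y": -0.0005, "z": 0.12, "wx": 0, "wy": 0, "wz": 1.3, "hand": 1},
    {"x": 0.066, "y": -0.0005, "z": 0.12, "wx": 0, "wy": 0, "wz": 1.3, "hand": 0.5},
    {"x": 0.066, "y": -0.0005, "z": 0.12, "wx": 0, "wy": 0, "wz": 1.3, "hand": 0.3}
  ],
  "grip_force": 40
}}

```text
time: 3.62
tool_pos: [0.5052, 0.2946, 0.0823]
tool_rot: [-3.141, -0.003, 0.219]
contact_force: [0.2, -0.0, 0.4]
opening: 0.0764
```

```bash
python3 - <<'E'
from h import *
a,p=snap('wrist','w3')
cv2.imwrite('pics/w3b.png',cv2.resize(a[180:,100:420,::-1],None,fx=2.5,fy=2.5))
s=monitor.observe(); print(s['tool_pos'],s['tool_rot'],s['contact_force'],s['opening'],s['time'])
E
```

```text
[0.50511684 0.29483882 0.08232279] [-3.14122862e+00 -2.82146232e-03  2.18854477e-01] [-0.58323758  0.2586487  -0.01164132] 0.07239228641021445 3.675
```

View pics/w3b.png

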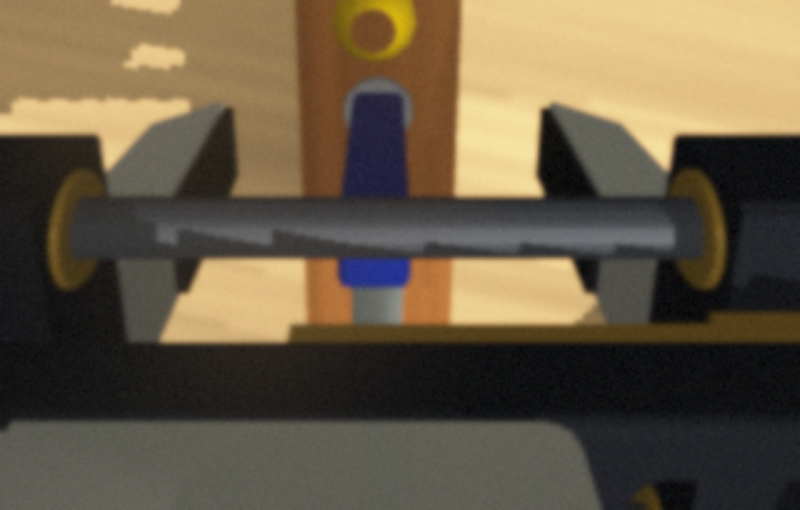

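The crop shows the blue handle upright between the open fingers, about 2 mm left of their middle, and the neighbours clear. I'll correct that and close.

{"method": "move_arm", "body": {
  "deltas": [
    {"x": -0.0015, "y": -0.0015, "z": 0.001, "wx": 0, "wy": 0, "wz": 0, "hand": 0.3},
    {"x": -0.0015, "y": -0.0015, "z": 0.001, "wx": 0, "wy": 0, "wz": 0, "hand": 0.2},
    {"x": -0.0015, "y": -0.0015, "z": 0.001, "wx": 0, "wy": 0, "wz": 0, "hand": 0.1},
    {"x": -0.0015, "y": -0.0015, "z": 0.001, "wx": 0, "wy": 0, "wz": 0, "hand": 0.05},
    {"x": -0.0015, "y": -0.0015, "z": 0.001, "wx": 0, "wy": 0, "wz": 0, "hand": 0.05},
    {"x": -0.0015, "y": -0.0015, "z": 0.001, "wx": 0, "wy": 0, "wz": 0, "hand": 0.05},
    {"x": -0.0015, "y": -0.0015, "z": 0.001, "wx": 0, "wy": 0, "wz": 0, "hand": 0.05},
    {"x": -0.0015, "y": -0.0015, "z": 0.001, "wx": 0, "wy": 0, "wz": 0, "hand": 0.05}
  ],
  "grip_force": 40
}}

```text
time: 4.68
tool_pos: [0.5023, 0.2959, 0.0796]
tool_rot: [3.141, 0.0, 0.219]
contact_force: [0.0, -0.2, -0.0]
opening: 0.0137
```

```bash
python3 - <<'E'
from h import *
s=monitor.observe(); print(s['tool_pos'],s['tool_rot'],s['contact_force'],s['opening'],s['time'])
E
```

```text
[0.50232572 0.29585918 0.07962798] [3.14147785e+00 6.02795174e-05 2.19070494e-01] [ 0.00694497 -0.15856138 -0.04139398] 0.013694516683592438 4.675
```

{"method": "move_arm", "body": {
  "deltas": [
    {"x": 0, "y": 0, "z": -0.02, "wx": 0, "wy": 0, "wz": 0, "hand": 0.05},
    {"x": 0, "y": 0, "z": -0.06, "wx": 0, "wy": 0, "wz": 0, "hand": 0.05},
    {"x": 0, "y": 0, "z": -0.1, "wx": 0, "wy": 0, "wz": 0, "hand": 0.05},
    {"x": -0.004, "y": 0.025, "z": -0.1, "wx": 0, "wy": 0, "wz": 0, "hand": 0.05},
    {"x": -0.01, "y": 0.065, "z": -0.1, "wx": 0, "wy": 0, "wz": 3, "hand": 0.05},
    {"x": -0.018, "y": 0.115, "z": -0.1, "wx": 0, "wy": 0, "wz": 7, "hand": 0.05},
    {"x": -0.026, "y": 0.165, "z": -0.1, "wx": 0, "wy": 0, "wz": 11, "hand": 0.05},
    {"x": -0.034, "y": 0.215, "z": -0.1, "wx": 0, "wy": 0, "wz": 15, "hand": 0.05}
  ]
}}

```text
time: 5.68
tool_pos: [0.5158, 0.0771, 0.1798]
tool_rot: [3.141, -0.0, -0.045]
contact_force: [0.6, -0.4, 0.2]
opening: 0.0136
```

```bash
python3 - <<'E'
from h import *
s=monitor.observe(); print(s['tool_pos'],s['tool_rot'],s['contact_force'],s['opening'],s['time'])
y=s['tool_rot'][2];c,n=np.cos(y),np.sin(y)
h=-.0935;T=np.array([.5256,-.1168])+.032*np.array([-np.sin(h),np.cos(h)])-.0009*np.array([np.cos(h),np.sin(h)])
d=T-s['tool_pos'][:2];print('x',c*d[0]+n*d[1],'y',n*d[0]-c*d[1],'wz',np.degrees(y-h))
a,p=snap('wrist','w4')
cv2.imwrite('pics/w4b.png',cv2.resize(a[:,:,::-1],(800,600)))
E
```

```text
[0.51578456 0.07712339 0.17980165] [ 3.14147495e+00 -3.80900929e-04 -4.46870947e-02] [ 0.60823534 -0.39497624  0.18211676] 0.013635744809054794 5.675
x 0.019131095011233095 y 0.16128551792465362 wz 2.796773458258234
```

View pics/w4b.png

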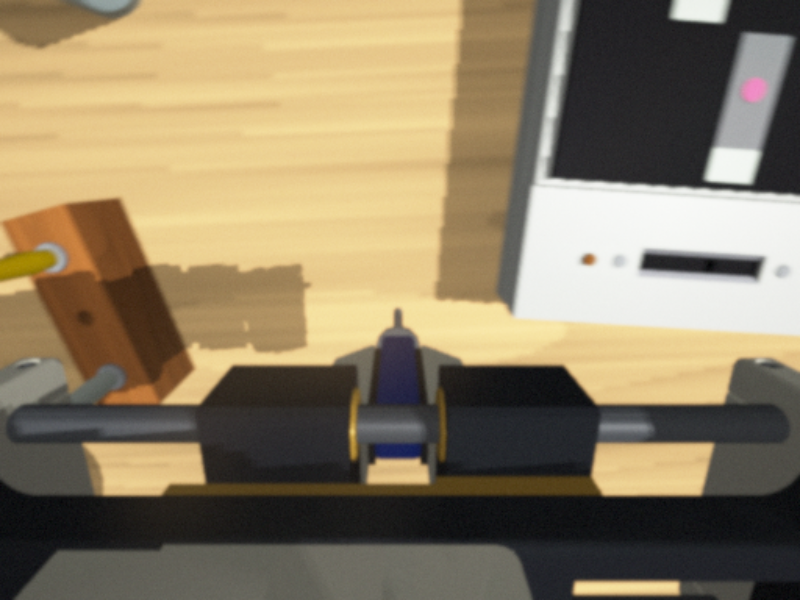

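The seeker hangs straight with its tip at (398,310). The other two instruments are undisturbed and the empty hole is at (85,317). A slightly darker spot shows in the slot floor near (710,265), so I'll measure all of these.

```bash
python3 - <<'E'
from h import *
p=viewer.camera_params('wrist'); s=monitor.observe(); tp=np.array(s['tool_pos']); y=s['tool_rot'][2];c,n=np.cos(y),np.sin(y)
im=cv2.imread('pics/w4.png');g=cv2.cvtColor(im,6)
for v in(310,314):
    X=ray(p,398*.64,v*.64,.108+.002); d=X-tp; print('tip',X.round(4),'tool',(c*d[0]+n*d[1]).round(4),(n*d[0]-c*d[1]).round(4))
sub=g[158:182,405:495]
q=cv2.minAreaRect(max(cv2.findContours((sub<90).astype(np.uint8),0,1)[0],key=cv2.contourArea)); B=cv2.boxPoints(q)+[405,158]
P=np.array([ray(p,*k,.066) for k in B]);print('slot',q,P.round(4)[:,:2].tolist(),P.mean(0))
bl=cv2.GaussianBlur(g,(0,0),1)
print(bl[166:175,412:490].min(0).tolist()); print(g[168:173,448:462])
u,v=85*.64,317*.64
m=g[int(v)-8:int(v)+9,int(u)-8:int(u)+9]; yy,xx=np.nonzero(m<m.min()+20); print('stand hole',ray(p,xx.mean()+int(u)-8,yy.mean()+int(v)-8,.058),len(xx))
print('spot',ray(p,710*.64,266*.64,.066))
cv2.imwrite('pics/w4c.png',cv2.resize(cv2.convertScaleAbs(im[150:190,400:500],alpha=2.5),None,fx=8,fy=8,interpolation=2))
E
```

```text
tip [0.5177 0.0707 0.11  ] tool 0.0015 0.001
tip [0.5153 0.0708 0.11  ] tool -0.0009 0.001
slot ((43.464599609375, 11.030973434448242), (74.90039825439453, 9.711773872375488), 3.814074993133545) [[0.5237, -0.0892], [0.5338, -0.0887], [0.5247, -0.1653], [0.5145, -0.1666]] [ 0.52415843 -0.12745162  0.066     ]
[59, 44, 39, 37, 37, 37, 37, 37, 37, 37, 36, 36, 36, 36, 37, 38, 38, 38, 37, 37, 37, 37, 37, 37, 37, 36, 36, 35, 35, 36, 36, 37, 36, 36, 36, 36, 35, 33, 29, 25, 19, 14, 11, 14, 19, 24, 28, 31, 34, 35, 35, 35, 35, 35, 35, 35, 35, 35, 36, 36, 35, 35, 35, 36, 35, 35, 34, 33, 31, 30, 31, 38, 49, 68, 91, 120, 150, 178]
[[33 38 30 23 28 15  8 16 18 26 25 31 35 36]
 [35 34 32 27 23  8  2  9 17 22 26 35 34 35]
 [37 34 29 29 14 11  9 14 20 29 31 30 33 36]
 [35 29 29 24 19 14 13 21 20 28 28 30 35 36]
 [38 32 25 25 17 15 21 19 27 29 36 34 33 36]]
stand hole [0.50622757 0.28913483 0.058     ] 81
spot [ 0.5226163  -0.13357942  0.066     ]
```

View pics/w4c.png

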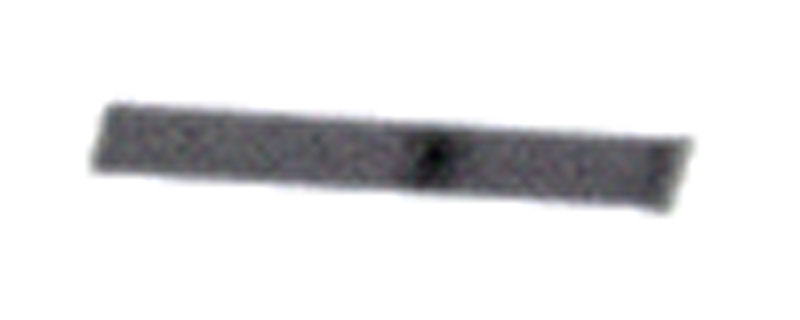

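The dark spot has about the width of an 8 mm hole and lies roughly 6 mm to the -y side of the slot middle. The arm was still settling in that frame, so only the relative position counts. I'll check it against the earlier picture and get the move.

```bash
python3 - <<'E'
from h import *
g=cv2.cvtColor(cv2.imread('pics/w1.png'),6); p=np.load('w1.npy',allow_pickle=True).item()
h=-.0935;Y=np.array([-np.sin(h),np.cos(h)]);C=np.array([.5256,-.1168])
bl=cv2.GaussianBlur(g,(0,0),1)
print([(k,int(bl[tuple(np.round(proj(p,[*(C+k*.001*Y),.066])[::-1]).astype(int))])) for k in range(-38,40,2)])
s=monitor.observe(); print(s['tool_pos'],s['tool_rot'],s['contact_force'],s['time'])
y=s['tool_rot'][2];c,n=np.cos(y),np.sin(y)
d=C+.008*Y-.0004*np.array([np.cos(h),np.sin(h)])-s['tool_pos'][:2];print('x',c*d[0]+n*d[1],'y',n*d[0]-c*d[1],'wz',np.degrees(y-h))
E
```

```text
[(-38, 51), (-36, 46), (-34, 50), (-32, 51), (-30, 52), (-28, 53), (-26, 54), (-24, 56), (-22, 56), (-20, 56), (-18, 57), (-16, 57), (-14, 58), (-12, 56), (-10, 53), (-8, 53), (-6, 57), (-4, 59), (-2, 60), (0, 61), (2, 61), (4, 61), (6, 61), (8, 61), (10, 62), (12, 63), (14, 61), (16, 61), (18, 61), (20, 62), (22, 61), (24, 61), (26, 61), (28, 62), (30, 61), (32, 62), (34, 62), (36, 61), (38, 69)]
[0.51625721 0.07173442 0.17972765] [ 3.13812145e+00 -4.50613003e-04 -5.05751552e-02] [ 1.64414124 -4.69786142  0.1276741 ] 5.725
x 0.018805596073448005 y 0.1798112393769356 wz 2.4594124412470224
```

{"method": "move_arm", "body": {
  "deltas": [
    {"x": 0.005, "y": 0.05, "z": 0, "wx": 0, "wy": 0, "wz": 2.5, "hand": 0.05},
    {"x": 0.01, "y": 0.1, "z": 0, "wx": 0, "wy": 0, "wz": 2.5, "hand": 0.05},
    {"x": 0.015, "y": 0.145, "z": 0, "wx": 0, "wy": 0, "wz": 2.5, "hand": 0.05},
    {"x": 0.019, "y": 0.175, "z": 0.007, "wx": 0, "wy": 0, "wz": 2.5, "hand": 0.05},
    {"x": 0.019, "y": 0.18, "z": 0.014, "wx": 0, "wy": 0, "wz": 2.5, "hand": 0.05},
    {"x": 0.019, "y": 0.18, "z": 0.014, "wx": 0, "wy": 0, "wz": 2.5, "hand": 0.05},
    {"x": 0.019, "y": 0.18, "z": 0.014, "wx": 0, "wy": 0, "wz": 2.5, "hand": 0.05},
    {"x": 0.019, "y": 0.18, "z": 0.014, "wx": 0, "wy": 0, "wz": 2.5, "hand": 0.05}
  ]
}}

```text
time: 6.72
tool_pos: [0.5273, -0.101, 0.1661]
tool_rot: [3.141, -0.001, -0.085]
contact_force: [0.0, 1.0, -0.9]
opening: 0.014
```

```bash
python3 - <<'E'
from h import *
p=viewer.camera_params('wrist')
a,p2=snap('wrist','w5'); np.save('w5.npy',p2,allow_pickle=True)
cv2.imwrite('pics/w5b.png',cv2.resize(a[130:290,130:380,::-1],None,fx=3.2,fy=3.2,interpolation=2))
s=monitor.observe(); print(s['tool_pos'],s['tool_rot'],s['contact_force'],s['opening'],s['time'])
E
```

```text
[ 0.52734081 -0.10116387  0.16603988] [ 3.14144016e+00 -5.58131215e-04 -8.50025315e-02] [-0.09294934 -0.33804386 -0.92440008] 0.013542983715321087 6.775
```

View pics/w5b.png

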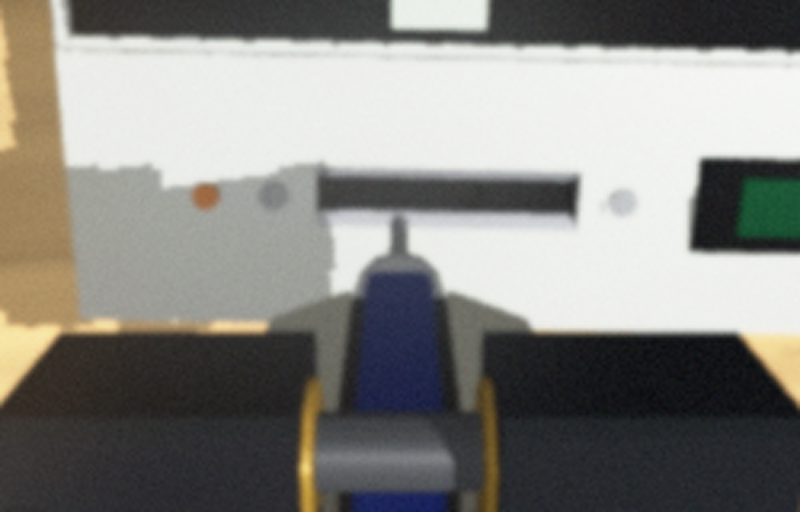

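Crop: the tip is at (400,218), and the slot floor runs from (318,193) to (577,198), just ahead of it as perspective would have it. I'll check the numbers.

```bash
python3 - <<'E'
from h import *
p=np.load('w5.npy',allow_pickle=True).item(); g=cv2.cvtColor(cv2.imread('pics/w5.png'),6)
x0,y0=225,180; sub=g[y0:y0+18,x0:x0+90]
q=cv2.minAreaRect(max(cv2.findContours((sub<105).astype(np.uint8),0,1)[0],key=cv2.contourArea)); B=cv2.boxPoints(q)+[x0,y0]
P=np.array([ray(p,*k,.066) for k in B]);print(P.round(4)[:,:2].tolist(),P.mean(0).round(4),q)
C=P.mean(0)[:2];h=-.0935;Y=np.array([-np.sin(h),np.cos(h)]);X=np.array([Y[1],-Y[0]])
tip=ray(p,130+400/3.2,130+219/3.2,.0965); s=monitor.observe(); print('tip',tip,'rel slot x,y',(tip[:2]-C)@X,(tip[:2]-C)@Y,'tcp rel',(s['tool_pos'][:2]-C)@X,(s['tool_pos'][:2]-C)@Y)
bl=cv2.GaussianBlur(g,(0,0),.8)
print([(k,int(bl[tuple(np.round(proj(p,[*(C+k*.001*Y),.066])[::-1]).astype(int))])) for k in range(-38,40,2)])
E
```

```text
[[0.5244, -0.0758], [0.5348, -0.0771], [0.527, -0.1554], [0.5166, -0.155]] [ 0.5257 -0.1158  0.066 ] ((44.007171630859375, 10.448144912719727), (80.0971450805664, 10.116028785705566), 0.7440592050552368)
tip [ 0.52880163 -0.10213589  0.0965    ] rel slot x,y 0.001816632613810819 0.01393530914799472 tcp rel 0.0002714438715846158 0.014766703688182514
[(-38, 45), (-36, 50), (-34, 51), (-32, 53), (-30, 54), (-28, 56), (-26, 56), (-24, 58), (-22, 58), (-20, 59), (-18, 61), (-16, 61), (-14, 61), (-12, 60), (-10, 59), (-8, 62), (-6, 64), (-4, 64), (-2, 66), (0, 66), (2, 68), (4, 67), (6, 67), (8, 67), (10, 68), (12, 68), (14, 69), (16, 68), (18, 68), (20, 68), (22, 69), (24, 69), (26, 68), (28, 68), (30, 68), (32, 67), (34, 67), (36, 67), (38, 71)]
```

{"method": "move_arm", "body": {
  "deltas": [
    {"x": -0.0008, "y": 0, "z": 0.012, "wx": 0, "wy": 0, "wz": 0.5, "hand": 0.05},
    {"x": -0.0008, "y": 0, "z": 0.02, "wx": 0, "wy": 0, "wz": 0.5, "hand": 0.05},
    {"x": -0.0008, "y": 0, "z": 0.025, "wx": 0, "wy": 0, "wz": 0.5, "hand": 0.05},
    {"x": -0.0008, "y": 0, "z": 0.027, "wx": 0, "wy": 0, "wz": 0.5, "hand": 0.05},
    {"x": -0.0008, "y": 0, "z": 0.028, "wx": 0, "wy": 0, "wz": 0.5, "hand": 0.05},
    {"x": -0.0008, "y": 0, "z": 0.028, "wx": 0, "wy": 0, "wz": 0.5, "hand": 0.05}
  ],
  "grip_force": 50
}}

```text
time: 7.52
tool_pos: [0.5265, -0.102, 0.1378]
tool_rot: [3.141, -0.0, -0.095]
contact_force: [0.7, -0.2, -0.2]
opening: 0.0138
```

{"method": "move_arm", "body": {
  "deltas": [
    {"x": 0, "y": 0, "z": 0.0005, "wx": 0, "wy": 0, "wz": 0, "hand": 0.05},
    {"x": 0, "y": 0, "z": 0.001, "wx": 0, "wy": 0, "wz": 0, "hand": 0.05},
    {"x": 0, "y": 0, "z": 0.001, "wx": 0, "wy": 0, "wz": 0, "hand": 0.05}
  ]
}}

```text
time: 7.9
tool_pos: [0.5266, -0.102, 0.1371]
tool_rot: [3.141, -0.001, -0.095]
contact_force: [-0.8, 0.2, 2.0]
opening: 0.0136
```

{"method": "move_arm", "body": {
  "deltas": [
    {"x": 0.0015, "y": 0, "z": 0, "wx": 0, "wy": 0, "wz": 0, "hand": 0.05},
    {"x": 0.003, "y": 0, "z": 0, "wx": 0, "wy": 0, "wz": 0, "hand": 0.05},
    {"x": 0.003, "y": 0, "z": 0, "wx": 0, "wy": 0, "wz": 0, "hand": 0.05}
  ]
}}

```text
time: 8.28
tool_pos: [0.5299, -0.1023, 0.1369]
tool_rot: [3.141, -0.001, -0.095]
contact_force: [0.4, 0.2, 2.4]
opening: 0.0135
```

{"method": "move_arm", "body": {
  "deltas": [
    {"x": -0.003, "y": 0, "z": 0, "wx": 0, "wy": 0, "wz": 0, "hand": 0.05},
    {"x": -0.006, "y": 0, "z": 0, "wx": 0, "wy": 0, "wz": 0, "hand": 0.05},
    {"x": -0.006, "y": 0, "z": 0, "wx": 0, "wy": 0, "wz": 0, "hand": 0.05}
  ]
}}

```text
time: 8.65
tool_pos: [0.5228, -0.1015, 0.1368]
tool_rot: [-3.142, 0.001, -0.095]
contact_force: [-0.4, 0.0, 5.6]
opening: 0.0139
```

{"method": "move_arm", "body": {
  "deltas": [
    {"x": 0.003, "y": 0, "z": 0, "wx": 0, "wy": 0, "wz": 0, "hand": 0.05},
    {"x": 0.006, "y": 0, "z": 0, "wx": 0, "wy": 0, "wz": 0, "hand": 0.05},
    {"x": 0.007, "y": 0, "z": 0, "wx": 0, "wy": 0, "wz": 0, "hand": 0.05},
    {"x": 0.007, "y": 0, "z": 0, "wx": 0, "wy": 0, "wz": 0, "hand": 0.05}
  ]
}}

```text
time: 9.15
tool_pos: [0.5289, -0.102, 0.1367]
tool_rot: [-3.141, 0.003, -0.095]
contact_force: [-2.9, 0.0, 8.5]
opening: 0.0135
```

{"method": "move_arm", "body": {
  "deltas": [
    {"x": -0.0042, "y": 0, "z": 0, "wx": 0, "wy": 0, "wz": 0, "hand": 0.05},
    {"x": -0.0042, "y": 0.002, "z": 0.0005, "wx": 0, "wy": 0, "wz": 0, "hand": 0.05},
    {"x": -0.0042, "y": 0.005, "z": 0.001, "wx": 0, "wy": 0, "wz": 0, "hand": 0.05},
    {"x": -0.0042, "y": 0.008, "z": 0.001, "wx": 0, "wy": 0, "wz": 0, "hand": 0.05},
    {"x": -0.0042, "y": 0.011, "z": 0.001, "wx": 0, "wy": 0, "wz": 0, "hand": 0.05},
    {"x": -0.0042, "y": 0.013, "z": 0.001, "wx": 0, "wy": 0, "wz": 0, "hand": 0.05},
    {"x": -0.0042, "y": 0.015, "z": 0.001, "wx": 0, "wy": 0, "wz": 0, "hand": 0.05}
  ]
}}

```text
time: 10.02
tool_pos: [0.525, -0.1152, 0.1366]
tool_rot: [-3.139, -0.001, -0.095]
contact_force: [0.0, 6.6, 10.8]
opening: 0.0137
```

{"method": "move_arm", "body": {
  "deltas": [
    {"x": 0, "y": 0.0015, "z": -0.0003, "wx": 0, "wy": 0, "wz": 0, "hand": 0.05},
    {"x": 0, "y": 0.003, "z": -0.0003, "wx": 0, "wy": 0, "wz": 0, "hand": 0.05},
    {"x": 0, "y": 0.0045, "z": -0.0003, "wx": 0, "wy": 0, "wz": 0, "hand": 0.05}
  ]
}}

```text
time: 10.4
tool_pos: [0.5237, -0.1214, 0.1355]
tool_rot: [3.141, 0.002, -0.095]
contact_force: [-0.6, -0.2, -0.0]
opening: 0.0137
```

{"method": "move_arm", "body": {
  "deltas": [
    {"x": 0, "y": 0.0015, "z": 0, "wx": 0, "wy": 0, "wz": 0, "hand": 0.05},
    {"x": 0, "y": 0.003, "z": 0, "wx": 0, "wy": 0, "wz": 0, "hand": 0.05}
  ]
}}

```text
time: 10.65
tool_pos: [0.5236, -0.1244, 0.1355]
tool_rot: [-3.141, 0.001, -0.095]
contact_force: [0.2, 0.3, -0.9]
opening: 0.014
```

{"method": "move_arm", "body": {
  "deltas": [
    {"x": 0, "y": 0.0015, "z": 0, "wx": 0, "wy": 0, "wz": 0, "hand": 0.05},
    {"x": 0, "y": 0.003, "z": 0, "wx": 0, "wy": 0, "wz": 0, "hand": 0.05}
  ]
}}

```text
time: 10.9
tool_pos: [0.5235, -0.1263, 0.1357]
tool_rot: [-3.139, 0.001, -0.096]
contact_force: [-0.0, 6.4, -0.7]
opening: 0.014
```

The tip dropped in: Fz fell from 11 N to 0 with z 1.1 mm lower, and then the far edge of the hole blocked it at Fy 6.4 N. I'll back off to the hole centre and push down.

{"method": "move_arm", "body": {
  "deltas": [
    {"x": 0, "y": -0.002, "z": 0, "wx": 0, "wy": 0, "wz": 0, "hand": 0.05},
    {"x": 0, "y": -0.002, "z": 0.001, "wx": 0, "wy": 0, "wz": 0, "hand": 0.05},
    {"x": 0, "y": -0.002, "z": 0.002, "wx": 0, "wy": 0, "wz": 0, "hand": 0.05}
  ]
}}

```text
time: 11.28
tool_pos: [0.524, -0.1252, 0.1341]
tool_rot: [-3.142, -0.0, -0.095]
contact_force: [0.4, 2.3, 0.9]
opening: 0.0139
```

{"method": "move_arm", "body": {
  "deltas": [
    {"x": 0, "y": 0, "z": 0.001, "wx": 0, "wy": 0, "wz": 0, "hand": 0.05},
    {"x": 0, "y": 0, "z": 0.002, "wx": 0, "wy": 0, "wz": 0, "hand": 0.05},
    {"x": 0, "y": 0, "z": 0.003, "wx": 0, "wy": 0, "wz": 0, "hand": 0.05}
  ]
}}

```text
time: 11.65
tool_pos: [0.5241, -0.1251, 0.1316]
tool_rot: [-3.141, -0.001, -0.095]
contact_force: [-0.8, 3.7, 5.8]
opening: 0.0138
```

{"method": "move_arm", "body": {
  "deltas": [
    {"x": 0, "y": -0.0006, "z": 0.001, "wx": 0, "wy": 0, "wz": 0, "hand": 0.05},
    {"x": 0, "y": -0.0006, "z": 0.002, "wx": 0, "wy": 0, "wz": 0, "hand": 0.05},
    {"x": 0, "y": -0.0006, "z": 0.003, "wx": 0, "wy": 0, "wz": 0, "hand": 0.05}
  ]
}}

```text
time: 12.02
tool_pos: [0.5241, -0.1249, 0.1286]
tool_rot: [3.141, -0.001, -0.095]
contact_force: [-2.0, 2.7, 6.0]
opening: 0.0135
```

{"method": "move_arm", "body": {
  "deltas": [
    {"x": 0, "y": 0, "z": 0.0007, "wx": 0, "wy": 0, "wz": 0, "hand": 0.05},
    {"x": 0, "y": 0, "z": 0.0012, "wx": 0, "wy": 0, "wz": 0, "hand": 0.05},
    {"x": 0, "y": 0, "z": 0.0012, "wx": 0, "wy": 0, "wz": 0, "hand": 0.05}
  ]
}}

```text
time: 12.4
tool_pos: [0.5242, -0.1249, 0.1278]
tool_rot: [3.141, -0.001, -0.095]
contact_force: [-1.4, 2.6, 8.9]
opening: 0.0138
```

{"method": "move_arm", "body": {
  "deltas": [
    {"x": 0, "y": 0, "z": 0.0005, "wx": 0, "wy": 0, "wz": 0, "hand": 0.05},
    {"x": 0, "y": 0, "z": 0.001, "wx": 0, "wy": 0, "wz": 0, "hand": 0.05},
    {"x": 0, "y": 0, "z": 0.001, "wx": 0, "wy": 0, "wz": 0, "hand": 0.05}
  ]
}}

```text
time: 12.78
tool_pos: [0.5242, -0.125, 0.1275]
tool_rot: [3.141, -0.001, -0.095]
contact_force: [-3.9, 3.3, 13.4]
opening: 0.0136
```

{"method": "move_arm", "body": {
  "deltas": [
    {"x": -0.0003, "y": -0.0003, "z": 0.0005, "wx": 0, "wy": 0, "wz": 0, "hand": 0.05},
    {"x": -0.0003, "y": -0.0003, "z": 0.0008, "wx": 0, "wy": 0, "wz": 0, "hand": 0.05},
    {"x": -0.0003, "y": -0.0003, "z": 0.0008, "wx": 0, "wy": 0, "wz": 0, "hand": 0.05}
  ]
}}

```text
time: 13.15
tool_pos: [0.5243, -0.1249, 0.1273]
tool_rot: [3.14, -0.003, -0.095]
contact_force: [-4.4, 2.2, 17.1]
opening: 0.0136
```

The pin is on its stop: 17 N with no further travel, 9.5 mm below the floor contact height. I'll lift and carry the seeker back over the block.

{"method": "move_arm", "body": {
  "deltas": [
    {"x": 0, "y": 0, "z": -0.01, "wx": 0, "wy": 0, "wz": 0, "hand": 0.05},
    {"x": 0, "y": 0, "z": -0.03, "wx": 0, "wy": 0, "wz": 0, "hand": 0.05},
    {"x": 0, "y": 0, "z": -0.055, "wx": 0, "wy": 0, "wz": 0, "hand": 0.05},
    {"x": -0.006, "y": -0.04, "z": -0.06, "wx": 0, "wy": 0, "wz": 0, "hand": 0.05},
    {"x": -0.014, "y": -0.095, "z": -0.06, "wx": 0, "wy": 0, "wz": -3, "hand": 0.05},
    {"x": -0.022, "y": -0.15, "z": -0.06, "wx": 0, "wy": 0, "wz": -6, "hand": 0.05},
    {"x": -0.03, "y": -0.205, "z": -0.06, "wx": 0, "wy": 0, "wz": -10, "hand": 0.05},
    {"x": -0.038, "y": -0.26, "z": -0.06, "wx": 0, "wy": 0, "wz": -14, "hand": 0.05}
  ]
}}

```text
time: 14.15
tool_pos: [0.5107, 0.1393, 0.1851]
tool_rot: [3.141, -0.001, 0.151]
contact_force: [1.2, -0.2, -0.7]
opening: 0.0137
```

{"method": "move_arm", "body": {
  "deltas": [
    {"x": 0, "y": -0.03, "z": 0, "wx": 0, "wy": 0, "wz": -4, "hand": 0.05},
    {"x": 0, "y": -0.06, "z": 0, "wx": 0, "wy": 0, "wz": -4, "hand": 0.05},
    {"x": 0, "y": -0.08, "z": 0, "wx": 0, "wy": 0, "wz": -4, "hand": 0.05},
    {"x": 0, "y": -0.08, "z": 0, "wx": 0, "wy": 0, "wz": -4, "hand": 0.05},
    {"x": 0, "y": -0.08, "z": 0, "wx": 0, "wy": 0, "wz": -4, "hand": 0.05}
  ]
}}

```text
time: 14.78
tool_pos: [0.4989, 0.2163, 0.1849]
tool_rot: [3.141, 0.0, 0.219]
contact_force: [0.2, -0.6, -0.2]
opening: 0.014
```

```bash
python3 - <<'E'
from h import *
a,p=snap('wrist','w6'); np.save('w6.npy',p,allow_pickle=True)
cv2.imwrite('pics/w6b.png',cv2.resize(a[:300,60:460,::-1],None,fx=2,fy=2,interpolation=2))
s=monitor.observe(); print(s['tool_pos'],s['tool_rot'],s['contact_force'],s['opening'],s['time'])
y=s['tool_rot'][2];c,n=np.cos(y),np.sin(y)
d=np.array([.5025,.2958])-s['tool_pos'][:2];print('x',c*d[0]+n*d[1],'y',n*d[0]-c*d[1],'wz',np.degrees(y-.219))
E
```

```text
[0.49899082 0.21612771 0.18496678] [3.14105115e+00 5.63607476e-05 2.18060041e-01] [ 0.14051749  0.39937372 -0.30006006] 0.013409371613217444 14.825
x 0.02066206780054532 y -0.0770264059978257 wz -0.05385569224924667
```

View pics/w6b.png

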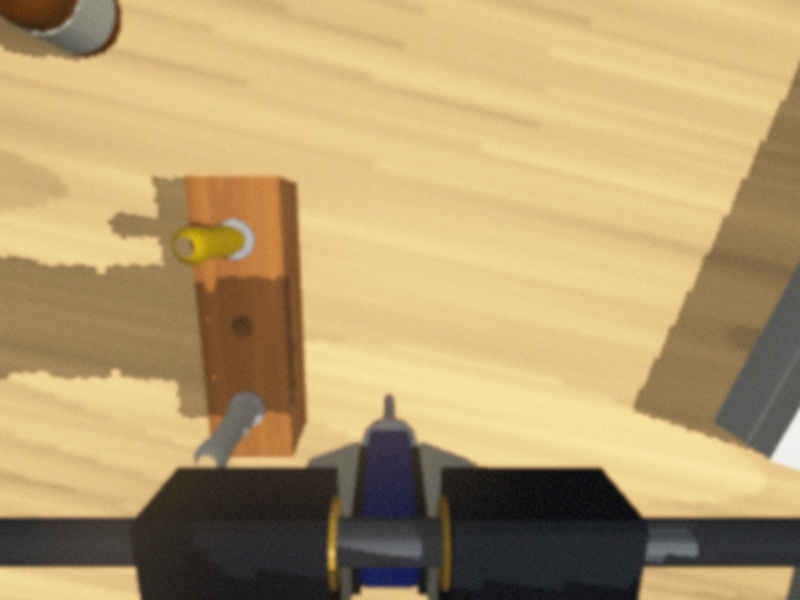

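Crop: the empty hole is at (242,326), the tip is at (389,399), and the needle and spatula stand as before. I'll compare hole and tip positions.

```bash
python3 - <<'E'
from h import *
p=np.load('w6.npy',allow_pickle=True).item(); s=monitor.observe();y=s['tool_rot'][2];R=lambda d:(np.cos(y)*d[0]+np.sin(y)*d[1],np.sin(y)*d[0]-np.cos(y)*d[1])
g=cv2.cvtColor(cv2.imread('pics/w6.png'),6).astype(float); w=g[155:172,173:190]; m=w<np.percentile(w,22); yy,xx=np.nonzero(m)
print('px',xx.mean()+173,yy.mean()+155)
H=ray(p,60+242/2,326/2,.058); T=ray(p,60+389/2,399/2,.1155); print(H,T,s['tool_pos'])
print('hole-tip in tool',R(H-T),'hole-tcp',R(H-np.array(s['tool_pos'])))
E
```

```text
px 180.23809523809524 162.31746031746033
[0.50339074 0.29636627 0.058     ] [0.49949954 0.21588685 0.1155    ] [0.49899082 0.21612771 0.18496678]
hole-tip in tool (np.float64(0.021209644120617238), np.float64(-0.07773177763132914)) hole-tcp (np.float64(0.02165421463170575), np.float64(-0.0773865695986248))
```

{"method": "move_arm", "body": {
  "deltas": [
    {"x": 0.01, "y": -0.04, "z": 0, "wx": 0, "wy": 0, "wz": 0, "hand": 0.05},
    {"x": 0.021, "y": -0.0773, "z": 0, "wx": 0, "wy": 0, "wz": 0, "hand": 0.05},
    {"x": 0.021, "y": -0.0773, "z": 0.015, "wx": 0, "wy": 0, "wz": 0, "hand": 0.05},
    {"x": 0.021, "y": -0.0773, "z": 0.04, "wx": 0, "wy": 0, "wz": 0, "hand": 0.05},
    {"x": 0.021, "y": -0.0773, "z": 0.05, "wx": 0, "wy": 0, "wz": 0, "hand": 0.05},
    {"x": 0.021, "y": -0.0773, "z": 0.056, "wx": 0, "wy": 0, "wz": 0, "hand": 0.05},
    {"x": 0.021, "y": -0.0773, "z": 0.062, "wx": 0, "wy": 0, "wz": 0, "hand": 0.05},
    {"x": 0.021, "y": -0.0773, "z": 0.062, "wx": 0, "wy": 0, "wz": 0, "hand": 0.05}
  ]
}}

```text
time: 15.82
tool_pos: [0.5024, 0.297, 0.123]
tool_rot: [3.141, 0.0, 0.219]
contact_force: [0.4, 0.3, -0.9]
opening: 0.0137
```

No contact with the tip 7 mm below the mouth, so it is in the hole. I'll lower it on.

{"method": "move_arm", "body": {
  "deltas": [
    {"x": 0, "y": 0.0005, "z": 0.01, "wx": 0, "wy": 0, "wz": 0, "hand": 0.05},
    {"x": 0, "y": 0.0005, "z": 0.02, "wx": 0, "wy": 0, "wz": 0, "hand": 0.05},
    {"x": 0, "y": 0.0005, "z": 0.03, "wx": 0, "wy": 0, "wz": 0, "hand": 0.05},
    {"x": 0, "y": 0.0005, "z": 0.037, "wx": 0, "wy": 0, "wz": 0, "hand": 0.05},
    {"x": 0, "y": 0.0005, "z": 0.041, "wx": 0, "wy": 0, "wz": 0, "hand": 0.05},
    {"x": 0, "y": 0.0005, "z": 0.042, "wx": 0, "wy": 0, "wz": 0, "hand": 0.05},
    {"x": 0, "y": 0.0005, "z": 0.042, "wx": 0, "wy": 0, "wz": 0, "hand": 0.05}
  ]
}}

```text
time: 16.7
tool_pos: [0.5026, 0.2968, 0.0811]
tool_rot: [3.142, -0.0, 0.219]
contact_force: [0.9, 0.4, -0.1]
opening: 0.0139
```

{"method": "move_arm", "body": {
  "deltas": [
    {"x": 0, "y": 0, "z": 0.0007, "wx": 0, "wy": 0, "wz": 0, "hand": 0.05},
    {"x": 0, "y": 0, "z": 0.0013, "wx": 0, "wy": 0, "wz": 0, "hand": 0.05},
    {"x": 0, "y": 0, "z": 0.0013, "wx": 0, "wy": 0, "wz": 0, "hand": 0.05}
  ]
}}

```text
time: 17.08
tool_pos: [0.5024, 0.2967, 0.0797]
tool_rot: [3.141, -0.0, 0.219]
contact_force: [-0.1, -0.4, -1.2]
opening: 0.0139
```

{"method": "move_arm", "body": {
  "deltas": [
    {"x": 0, "y": 0, "z": 0.0004, "wx": 0, "wy": 0, "wz": 0, "hand": 0.05},
    {"x": 0, "y": 0, "z": 0.0008, "wx": 0, "wy": 0, "wz": 0, "hand": 0.05},
    {"x": 0, "y": 0, "z": 0.0008, "wx": 0, "wy": 0, "wz": 0, "hand": 0.05}
  ]
}}

```text
time: 17.45
tool_pos: [0.5025, 0.2967, 0.0796]
tool_rot: [3.142, -0.001, 0.219]
contact_force: [-1.9, -1.0, 4.9]
opening: 0.0139
```

Seated: Fz is 4.9 N at z 0.0796, the same height as at the grasp. I'll open in small steps and go straight up.

{"method": "move_arm", "body": {
  "deltas": [
    {"x": 0, "y": 0, "z": -0.0004, "wx": 0, "wy": 0, "wz": 0, "hand": 0.2},
    {"x": 0, "y": 0, "z": -0.0004, "wx": 0, "wy": 0, "wz": 0, "hand": 0.4},
    {"x": 0, "y": 0, "z": -0.0004, "wx": 0, "wy": 0, "wz": 0, "hand": 0.7},
    {"x": 0, "y": 0, "z": -0.0004, "wx": 0, "wy": 0, "wz": 0, "hand": 0.7},
    {"x": 0, "y": 0, "z": -0.0004, "wx": 0, "wy": 0, "wz": 0, "hand": 0.7},
    {"x": 0, "y": 0, "z": -0.0004, "wx": 0, "wy": 0, "wz": 0, "hand": 0.7}
  ]
}}

```text
time: 18.2
tool_pos: [0.5025, 0.2967, 0.0793]
tool_rot: [3.142, 0.0, 0.219]
contact_force: [0.1, -0.9, -0.1]
opening: 0.0626
```

{"method": "move_arm", "body": {
  "deltas": [
    {"x": 0, "y": 0, "z": -0.01, "wx": 0, "wy": 0, "wz": 0, "hand": 0.7},
    {"x": 0, "y": 0, "z": -0.03, "wx": 0, "wy": 0, "wz": 0, "hand": 0.7},
    {"x": 0, "y": 0, "z": -0.06, "wx": 0, "wy": 0, "wz": 0, "hand": 0.7},
    {"x": 0, "y": 0, "z": -0.1, "wx": 0, "wy": 0, "wz": 0, "hand": 0.7},
    {"x": -0.02, "y": 0, "z": -0.12, "wx": 0, "wy": 0, "wz": 0, "hand": 0.7},
    {"x": -0.06, "y": 0, "z": -0.12, "wx": 0, "wy": 0, "wz": 0, "hand": 0.7},
    {"x": -0.06, "y": 0, "z": -0.12, "wx": 0, "wy": 0, "wz": 0, "hand": 0.7},
    {"x": -0.06, "y": 0, "z": -0.12, "wx": 0, "wy": 0, "wz": 0, "hand": 0.7}
  ]
}}

```text
time: 19.2
tool_pos: [0.4446, 0.2839, 0.2001]
tool_rot: [-3.141, -0.002, 0.219]
contact_force: [0.6, 0.1, 0.3]
opening: 0.0642
```

```bash
python3 - <<'E'
from h import *
a,p=snap('wrist','w7'); b,q=snap('scene','s7')
c1=cv2.resize(a[:250,150:350],(480,600)); c2=cv2.resize(b[150:270,340:460],(320,320)); c2=np.vstack([c2,np.zeros((280,320,3),np.uint8)])
cv2.imwrite('pics/w7b.png',np.hstack([c1,c2])[:,:,::-1])
h=cv2.cvtColor(a,cv2.COLOR_RGB2HSV); m=((h[...,0]>110)&(h[...,0]<130)&(h[...,1]>120)).astype(np.uint8)
r=cv2.minAreaRect(max(cv2.findContours(m,0,1)[0],key=cv2.contourArea)); print(r,ray(p,*r[0],.13))
s=monitor.observe(); print(s['tool_pos'],s['contact_force'],s['opening'],s['time'])
E
```

```text
((254.0, 129.0), (14.0, 16.0), 0.0) [0.50437539 0.29718552 0.13      ]
[0.4448275  0.28383409 0.19947485] [ 0.37550222 -1.00486743  0.59284423] 0.06403766940016989 19.3
```

View pics/w7b.png

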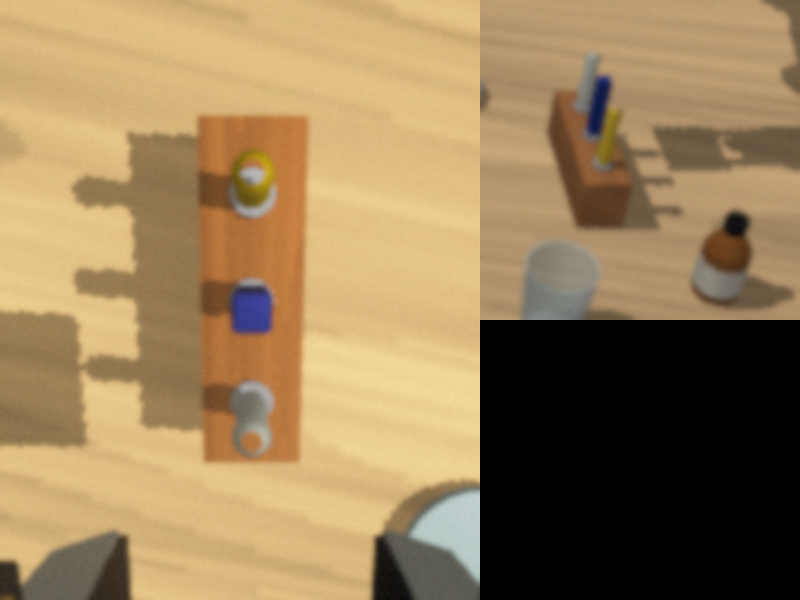

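The seeker is back in its middle hole, upright and square. The needle, spatula, beaker, bottle and dish look unmoved, and the arm is clear. I'm handing in.

```bash
python3 -c "
from h import *
robot.hand_in()"
```

```text
the job is handed in; nothing more can be done
```

The limiter's reset pin is pushed home, the seeker is back in its hole, and I handed the job in at about 19.3 s of the 51 s allowed.

- **Finding the hole:** I took the blue seeker from the middle hole and felt both bevels to centre the tip. Sliding along the slot floor, it dropped about 8–9 mm to the -y side of the slot's middle: the upward force fell from 11 N to 0, then the far edge of the hole stopped it.
- **Pin:** It moved under about 6 N and then stalled at 17 N, with the tool 9.5 mm below its floor-contact height; about 9 mm was expected. The extra half millimetre is probably arm flex or slight slip in the grip. I did not look at the pin itself.
- **Seeker:** It touched down at the same height as when I gripped it (tool at z 0.0796 m, 4.9 N). In the last pictures it stands upright and square in the middle hole, its top within about 1 mm of where it was.
- **Other items:** The needle, spatula, petri dish, beaker and stain bottle look undisturbed in the last pictures. The slide box was not in those crops, and the arm did not go near it after leaving its start pose.
- **One check that disagreed:** One wrist picture taken while the arm was still settling put the slot about 11 mm off. I used it only for relative positions, and a later picture confirmed the first slot measurement to 1 mm.

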